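# Hold the sander's belt tensioner open for a belt change

## Robot

A 6-joint arm with a two-finger parallel gripper is mounted at the origin on the work surface. World frame = base frame: x ahead of the robot, y to its left, z up, the work surface at z = 0. Lengths are in m, angles in rad, forces in N, time in s.
With the tool pointing down it reaches from about 0.425 to 0.95 m from the base axis. Payload 3.5 kg.
Tool frame: the origin (TCP) lies between the finger pads; the fingertips stand 17 mm ahead of it and the grasp point (between the pads) lies 2 mm behind it (ctrl.tip_reach is the distance from the TCP to the fingertips, in m); z points along the fingers, y is the direction in which the jaws open and shut (so a half turn about z gives the same grasp; the last joint's range is limited). The gripper opens to 85 mm and grips with 20 to 120 N. Pads are 22 mm wide; open, the fingers measure 114 mm over their backs; the gripper's body (76 mm by 85 mm) begins 54 mm behind the grasp point. The pads swing forward as they close: fully open they stand 13 mm farther back than shut.
Start: joints at [-1.372, 0.286, 1.577, -0, 1.279, -0.15], TCP at [0.231, -0.634, 0.224] pointing down, gripper open.
Joint ranges: [-2.77, 2.77], [-0.9, 2.22], [0.21, 2.48], [-1.53, 4.67], [0.24, 2.81], [-2.84, 2.84]. Speed limits (rad/s): [2.79, 2.79, 3.14, 3.14, 3.14, 3.14].

## Interface

Orientations are given as a unit quaternion [x, y, z, w].
In Python, from plant import monitor, imaging, workorder, ctrl gives the robot as it stands.
- The arm moves only by the tool send_rows, never from a script. Its argument "rows" is a list of rows, each a list of 4 numbers: the shift along the world's x, y, z normalised to -1 to 1, where 1 is 0.3 m, then the turn about the world's z normalised to -1 to 1, where 1 is 360 degrees. A call has 1 to 20 rows; each row is the pose to reach, as a shift and turn from the pose commanded when the call began, turning the shorter way round; what a row does not reach only later rows make up. A row lasts 1/8 s, in which the tool goes at most 62.5 mm and 10.7 degrees, less where a joint would pass 70% of its speed; a pose out of reach is approached as far as the arm can. A call with a number of a shift or a turn outside -1 to 1 is refused whole. A call with a gripper value outside its range is refused whole. "jaw" is the closure, from 0 (fully open) to 1 (shut), set as the call begins (left out, the last holds). The fingers move at their own pace and stop on an object; "newtons" is the grip in N (left out, the last holds). Time passes only in rows, so rows that repeat a pose let the fingers close. It gives the time, the measured TCP pose, the force and the opening at its end, in the units of the state.
- monitor.get_state(): the state, without advancing time (a new reading comes with each control period).
- imaging.read_camera(name): name is "side" or "top" or "wrist"; returns the picture (420x560x3 uint8, red, green, blue); there is no depth.
- imaging.calibration(name): a dict with "intrinsics" (3x3 intrinsics, pixels), "cam_to_world" (4x4, takes a point from camera to world coordinates). Camera axes: x right, y up, looking along -z (the intrinsics and any distortion apply to the point x, -y, -z); pixel columns grow to the right and rows downward; lengths in m; the calibration is good to about 2 mm. A picture is of the moment at which its call begins: read the wrist's pose just before it. calibration takes no time and is no camera call; for the wrist camera it gives the pose at the moment of the call.
- workorder.sign_off(): hands the job in, once; it reports no verdict.
The state is a dict: "time": time; "qpos": joint angles; "dq": joint speeds; "joint_efforts": joint torques, N m; "eef_pos": TCP position; "tcp_rot": TCP orientation; "contact_force": force on the tool from outside, world axes, zero at the start; "wrist_torque": the same for the moment, N m; "opening": opening from 0.0 (shut) to 1.0 (fully open).
Only numpy, scipy, OpenCV 4.12 (cv2) and the standard library are available. Lean on these libraries where they do the work, as an engineer would, in place of code of your own. Each camera call takes 0.05 s, during which the arm holds its last target.

## Task

The sander's belt drive is open for a new belt. First turn the selector knob on the grey control box to the orange mark (belt change); then take the red grip post on the tension arm, swing the arm forward against its spring until it is fully home at its yellow stop peg, and keep holding it there: finish while holding it, without letting go, so that a colleague can slip the belt on. Leave the selector on the orange mark and leave the glue bottle, tape measure and corner bracket where they are.

Things in the scene. Friction and masses are not known exactly. Their poses are not given: they have to be found in the camera images.
- drive_unit: belt-drive unit of an edge sander, guard off, fixed to the bench: green housing 240 x 280 x 50 mm (x, y, z), grey top, two aluminium pulleys (80 and 50 mm across, tops at 72 mm) near its front (-x) edge, and the tension arm with its black idler roller. Origin at the centre of its underside; z up, -x is its front, roughly towards the robot
- tension_arm (a joint): angle of the flat steel arm (18 mm wide, top face 86 mm above the bench) about its upright pivot, rad: 0 = at rest on a black peg; grows anticlockwise seen from above, bringing the post to the unit's front (-x); 1.0 = hard against the yellow stop peg. A spring always drives it back: 0.25 N m at rest, 0.75 N m at the stop (2 to 6 N at the post); let go, it flies back to 0
- grip_post: red upright round post on the arm's free end, 16 mm in diameter, 54 mm tall, its axis 135 mm from the arm's pivot; origin at the centre of its foot on the arm's top face (86 mm above the bench), so its top is at 140 mm. It is a sleeve that turns freely about its own axis. Nothing else on the drive unit rises above 95 mm
- tension_pivot (a point): point on the tension arm's pivot axis (vertical) at the height of the arm's top face, 86 mm above the bench; axes as the drive unit's
- stop_peg (a point): top centre of the yellow stop peg, 12 mm in diameter, 84 mm above the bench, on the drive unit; the arm's side meets it 98 mm from the pivot
- control_box: grey control box, fixed to the bench, 120 x 120 x 60 mm, selector knob in the middle of its top; origin at the centre of its underside, z up, -x is its front. It stands left or right of the drive unit
- selector (a joint): angle of the black selector knob, rad; grows clockwise seen from above, from 0 to 1.9. At 1.2 its white pointer line points exactly to the orange mark; at 0, 0.6 and 1.8 to narrow white marks. It starts between 0 and 0.6, is a little stiff (0.04 N m) and stays where it is left
- selector_grip (a point): point on the knob's axis (vertical) at gripping height, 94 mm above the bench, turning with the knob. The knob has a bar grip 44 mm long (along this point's x), 14 mm wide (along y), from 72 to 104 mm above the bench, on a 44 mm disc; the white pointer line on its top is on its -x half
- orange_mark (a point): centre of the orange mark (20 x 14 mm) on the control box's top, 41 mm behind the knob's axis (on the box's +x side), 61 mm above the bench
- glue_bottle: white glue bottle standing on the bench, 60 mm in diameter, 170 mm tall, on the other side of the drive unit from the control box; leave it standing. Origin at the centre of its underside
- tape_measure: grey tape measure lying on the bench, 70 x 65 x 36 mm; leave it. Origin at the centre of its underside
- corner_bracket: aluminium L-shaped corner bracket, 70 x 70 mm foot, 56 mm tall; leave it. Origin at the centre of its underside
There are look-alikes about, which are no part of the job. What is shaped like the control_box but blue or brown is not meant.

How it is judged:
On the way, in this order (a step that is already met when the one before it is completed fails the run):
1. the selector points to the orange mark (value of joint selector between 1.08 and 1.32 rad and velocity of joint selector between -0.2 and 0.2 rad/s), for 0.3 s.
2. the tension arm is at its stop, held by the post (value of joint tension_arm above 0.93 rad and contact force between the fingers and grip_post above 1.5 N), for 0.3 s.
At the end, for the whole second after the job is handed in: the arm is still at its stop (above 0.93 of 1.0 rad), held there by the fingers on the red post (over 1.5 N); the selector is at the orange mark (1.08 to 1.32 rad); the upright glue bottle, the tape measure and the bracket are within 30 mm of where they were (all of step 2 and velocity of joint tension_arm between -0.1 and 0.1 rad/s and value of joint selector between 1.08 and 1.32 rad and distance of each of glue_bottle, tape_measure, corner_bracket from where it was at the start of the episode below 0.03 m and angle between glue_bottle's own z axis and vertical below 0.2 rad); the arm keeps its last pose, push and grip.
It fails at once if a bystander was pushed away or tipped over (distance of any of glue_bottle, tape_measure, corner_bracket from where it was at the start of the episode above 0.05 m or angle between glue_bottle's own z axis and vertical above 0.5 rad).
It also fails if it takes over 48 s, if anything falls off the work surface, if the arm or the gripper's body presses on something with over 40 N, if the wrist force passes 120 N, or if a joint passes its speed limit or range.

## Working session

There is one attempt and no reset: what is moved stays moved. The work goes in short steps, Python scripts to look and compute and a tool call to move; the robot and the scene stay as the last step left them, time stands still between calls to the robot, and variables do not carry over. Pictures are saved under pics/ and viewed, and the job is handed in when it is done.

Besides the shell and the picture viewer there is one more tool, called after "Call:" as a command line: name --pt "numbers of a row" for each row, then --argument value for the rest. send_rows: Moves the arm, as the interface text tells. Scaled input: -1 to 1 covers 0.3 m each way for a shift and 360 degrees each way for a turn. Its arguments: {"type":"object","properties":{"rows":{"type":"array"},"jaw":{"type":"number"},"newtons":{"type":"number"}},"required":["rows"]}

```bash
mkdir -p pics; ls
cat > h.py <<'E'
import numpy as np,cv2
from plant import monitor, imaging, workorder, ctrl
def shot(n,f):
    im=imaging.read_camera(n); cv2.imwrite('pics/'+f,im[:,:,::-1]); return im
def ray(n,u,v,z,c=None):
    c=c or imaging.calibration(n);K=np.array(c['intrinsics']);T=np.array(c['cam_to_world'])
    d=np.linalg.solve(K,[u,v,1]);d=T[:3,:3]@[d[0],-d[1],-d[2]];o=T[:3,3]
    return o+d*(z-o[2])/d[2]
E
python3 - <<'E'
from h import *
print(monitor.get_state())
for n in ['top','side']:
    shot(n,n+'0.png'); print(imaging.calibration(n))
E
```

```text
pics
{'time': 0.0, 'qpos': array([-1.37197361e+00,  2.87194256e-01,  1.57819417e+00,  1.78944796e-05,
        1.27859490e+00, -1.50000929e-01]), 'dq': array([ 0.00070901, -0.00053731,  0.00129626, -0.0006579 , -0.00124691,
        0.00112992]), 'joint_efforts': array([ 1.10784302e-03, -4.05970824e+01, -2.92628145e+01, -2.71197827e-06,
        5.73693032e-03,  5.24442058e-06]), 'eef_pos': array([ 0.23060572, -0.63366381,  0.22301884]), 'tcp_rot': array([ 9.84828520e-01,  1.73526244e-01, -2.06140305e-05, -1.19519101e-03]), 'contact_force': array([-0.37009581,  0.50527275,  1.19089743]), 'wrist_torque': array([-0.02937313, -0.04240215,  0.02366668]), 'opening': 1.0006723688947565}
{'intrinsics': array([[446.18042041,   0.        , 281.0641274 ],
       [  0.        , 446.18042041, 212.8349555 ],
       [  0.        ,   0.        ,   1.        ]]), 'cam_to_world': array([[-0.00877801,  0.99459812, -0.10342887,  0.31260725],
       [-0.99972261, -0.00646823,  0.02264631,  0.10625658],
       [ 0.02185498,  0.10359897,  0.99437901,  1.48175017],
       [ 0.        ,  0.        ,  0.        ,  1.        ]])}
{'intrinsics': array([[540.57137853,   0.        , 263.22142149],
       [  0.        , 540.57137853, 210.73031655],
       [  0.        ,   0.        ,   1.        ]]), 'cam_to_world': array([[-9.07130799e-01,  2.69459266e-01, -3.23272977e-01,
        -5.68985857e-03],
       [-4.20847888e-01, -5.82412246e-01,  6.95473242e-01,
         1.15483231e+00],
       [-8.76431351e-04,  7.66933947e-01,  6.41725449e-01,
         1.05945812e+00],
       [ 0.00000000e+00,  0.00000000e+00,  0.00000000e+00,
         1.00000000e+00]])}
```

View pics/top0.png

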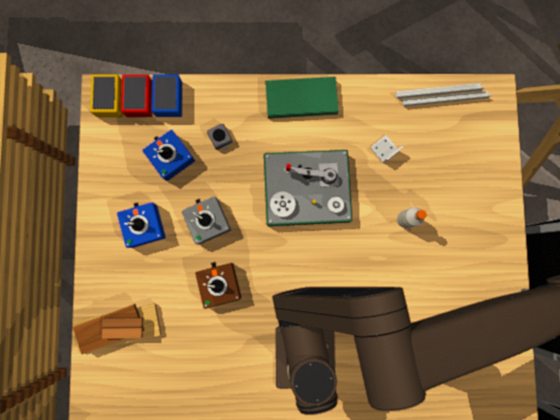

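View pics/side0.png

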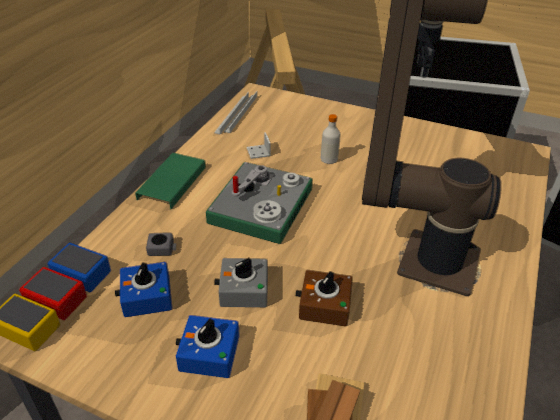

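Run:
```python
import cv2,numpy as np
a=cv2.imread('pics/top0.png');s=cv2.imread('pics/side0.png')
A=cv2.resize(a[190:250,170:240],(560,480),interpolation=2)
B=cv2.resize(a[145:230,255:360],(630,510),interpolation=2)
cv2.imwrite('pics/c1.png',A);cv2.imwrite('pics/c2.png',B)
cv2.imwrite('pics/c3.png',cv2.resize(s[160:310,200:320],(600,750)[:2],interpolation=2)[:600])
```

```text
(no output)
```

View pics/c1.png

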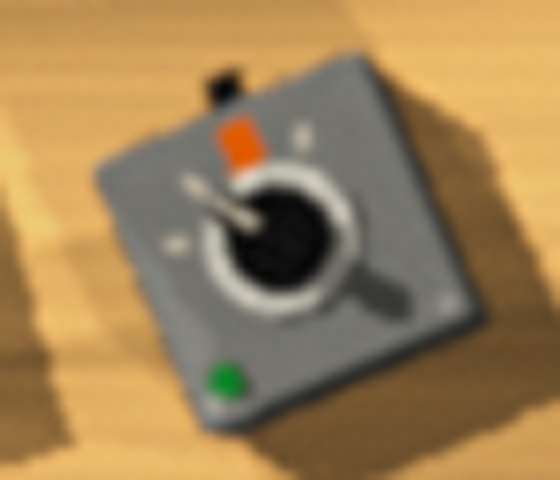

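View pics/c2.png

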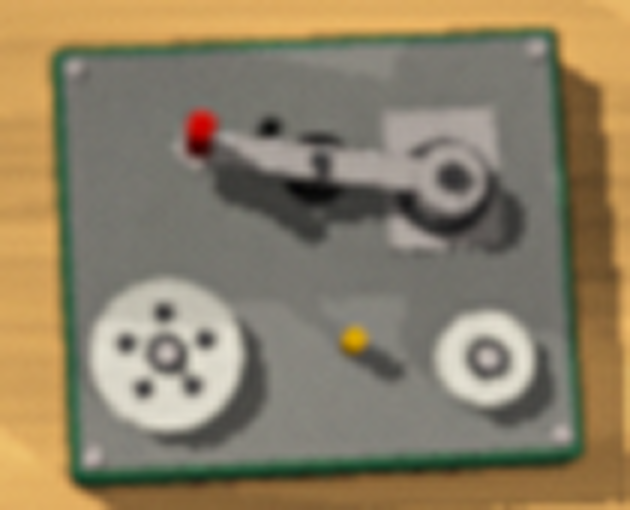

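View pics/c3.png

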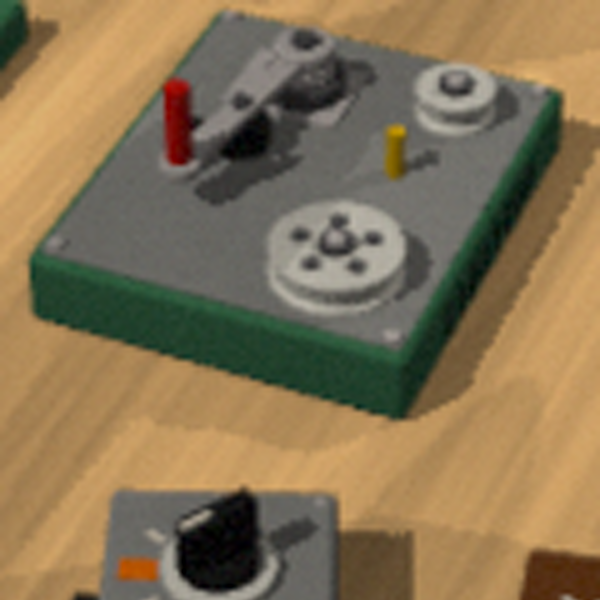

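Run:
```python
from h import *
P=lambda cx,cy,z:ray('top',170+(cx+.5)/8-.5,190+(cy+.5)/8-.5,z)
om=P(241,144,.061);ring=P(280,237,.062);print('orange',om,'ring',ring,np.linalg.norm((om-ring)[:2]))
for c in [(175,245),(195,185),(303,137)]:print(P(*c,.061)[:2], np.linalg.norm((P(*c,.061)-ring)[:2]))
print('box corners',[P(*c,.06)[:2].round(4) for c in [(100,172),(357,55),(480,320),(215,428)]])
Q=lambda cx,cy,z:ray('top',255+(cx+.5)/6-.5,145+(cy+.5)/6-.5,z)
for n,c,z in [('post top',(203,121),.14),('post foot',(195,148),.086),('pivot',(455,178),.09),('stop',(356,338),.084),('hsgTL',(58,53),.05),('TR',(550,33),.05),('BR',(580,455),.05),('BL',(80,480),.05)]:print(n,Q(*c,z).round(4))
for n,u,v,z in [('bottle',413,216,.1),('tape',220,135,.036),('bracket',386,148,0.),('brown',218,285,.06),('blue',167,155,.06),('blue2',140,224,.06)]:print(n,ray('top',u,v,z).round(3))
# side
S=lambda cx,cy,z:ray('side',200+cx/5,160+cy/5,z)
print('side post top',S(177,85,.14),'stop',S(396,130,.084))
```

```text
orange [0.47900231 0.33367515 0.061     ] ring [0.44153398 0.31768088 0.062     ] 0.040739319767116325
[0.43871308 0.35942713] 0.04184144661813328
[0.46266436 0.3517755 ] 0.04011154637157782
[0.48166298 0.30903375] 0.041050090475708
box corners [array([0.4682, 0.3897]), array([0.5147, 0.2879]), array([0.408 , 0.2384]), array([0.3659, 0.343 ])]
post top [0.5999 0.0519 0.14  ]
post foot [0.597  0.0541 0.086 ]
pivot [ 0.5794 -0.0832  0.09  ]
stop [ 0.4952 -0.0299  0.084 ]
hsgTL [0.6572 0.1269 0.05  ]
TR [ 0.6674 -0.1424  0.05  ]
BR [ 0.4354 -0.1531  0.05  ]
BL [0.4238 0.1163 0.05  ]
bottle [ 0.444 -0.338  0.1  ]
tape [0.723 0.273 0.036]
bracket [ 0.687 -0.287  0.   ]
brown [0.234 0.274 0.06 ]
blue [0.651 0.441 0.06 ]
blue2 [0.428 0.522 0.06 ]
side post top [0.59317645 0.05525437 0.14      ] stop [ 0.49080884 -0.02626377  0.084     ]
```

Call:
send_rows --pt "0.667 1 0.3 0" --pt "0.667 1 0.3 0" --pt "0.667 1 0.3 0" --pt "0.667 1 0.3 0" --pt "0.667 1 0.3 0" --pt "0.667 1 0.3 0" --pt "0.667 1 0.3 0" --pt "0.667 1 0.3 0"

```text
time: 1.1
eef_pos: [0.4305, -0.3344, 0.3138]
tcp_rot: [0.985, 0.174, -0.0, -0.0]
contact_force: [0.2, -0.5, -0.1]
opening: 1.0
```

Call:
send_rows --pt "0.333 1 0 0.06" --pt "0.333 1 0 0.06" --pt "0.333 1 0 0.06" --pt "0.333 1 0 0.06" --pt "0.333 1 0 0.06" --pt "0.333 1 0 0.06" --pt "0.333 1 0 0.06"

```text
time: 1.98
eef_pos: [0.5305, -0.0355, 0.3134]
tcp_rot: [0.935, 0.354, -0.001, -0.0]
contact_force: [-0.0, -0.4, -0.6]
opening: 1.003
```

Call:
send_rows --pt "-0.1 1 0 0.06" --pt "-0.1 1 0 0.06" --pt "-0.1 1 0 0.06" --pt "-0.1 1 0 0.06" --pt "-0.1 1 0 0.06" --pt "-0.1 1 0 0.06" --pt "-0.1 1 0 0.06"

```text
time: 2.85
eef_pos: [0.5015, 0.2637, 0.3139]
tcp_rot: [0.852, 0.523, -0.001, 0.0]
contact_force: [-0.7, -0.9, 0.2]
opening: 1.004
```

Run:
```python
from h import *
c=imaging.calibration('wrist');shot('wrist','w1.png');print(c)
import json;json.dump({k:np.array(v).tolist() for k,v in c.items()},open('w1.json','w'))
```

```text
{'intrinsics': array([[298.33003629,   0.        , 282.18818252],
       [  0.        , 298.33003629, 209.26052072],
       [  0.        ,   0.        ,   1.        ]]), 'cam_to_world': array([[ 8.91559335e-01,  4.36960422e-01,  1.19111467e-01,
         5.31571371e-01],
       [-4.52903833e-01,  8.60020258e-01,  2.35038877e-01,
         3.23443474e-01],
       [ 2.64412180e-04, -2.63497145e-01,  9.64660139e-01,
         4.62041858e-01],
       [ 0.00000000e+00,  0.00000000e+00,  0.00000000e+00,
         1.00000000e+00]])}
```

View pics/w1.png

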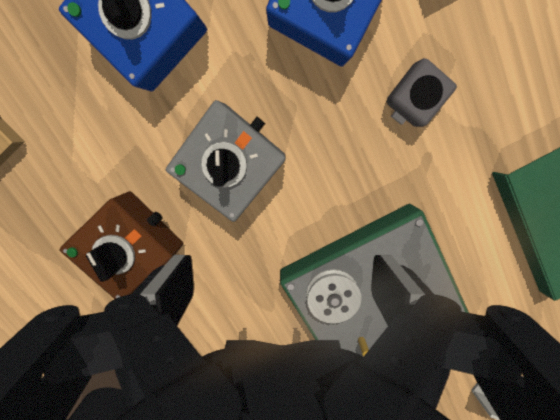

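Run:
```python
import cv2
a=cv2.imread('pics/w1.png')
cv2.imwrite('pics/w1c.png',cv2.resize(a[120:200,185:275],(720,640)[:2],interpolation=2)[:600])
```

```text
(no output)
```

View pics/w1c.png

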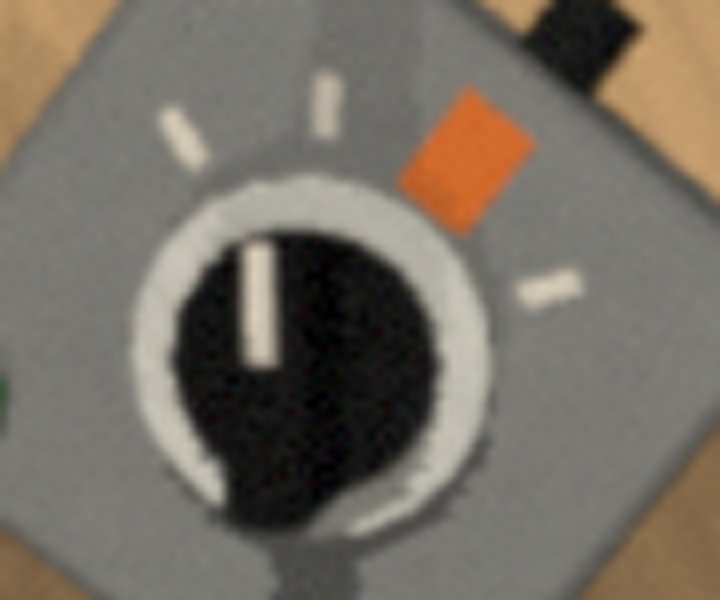

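Run:
```python
from h import *
import json;c=json.load(open('w1.json'))
P=lambda x,y,z:ray('wrist',185+(x+.5)/8-.5,120+(y+.5)/8-.5,z,c)
o=P(258,243,.104);i=P(262,370,.104);d=o-i;print(o,i,np.linalg.norm(d),'theta',np.arctan2(d[1],d[0]))
ring=P(312,357,.062);m=[P(*p,.061) for p in[(183,138),(327,105),(467,160),(550,288)]]
print('ring',ring)
for k in m:
  e=k-ring;print(k,np.hypot(*e[:2]),np.arctan2(e[1],e[0]))
  e=k-[.4405,.316,0];print(np.hypot(*e[:2]),np.arctan2(e[1],e[0]))
```

```text
[0.45145331 0.33584336 0.104     ] [0.44256723 0.31941079 0.104     ] 0.018681321545691812 theta 1.075074573755262
ring [0.44065441 0.31703108 0.062     ]
[0.43941533 0.35747487 0.061     ] 0.04046276892077454 1.6014239889461654
0.04148905390147837 1.5969428809994464
[0.46298363 0.3513592  0.061     ] 0.04095135168761745 0.9940948200994106
0.04190210224433936 1.0044230995586474
[0.4790791  0.33339783 0.061     ] 0.041765136798103446 0.402669646720973
0.0423205756145755 0.4236562908650507
[0.48134551 0.30901941 0.061     ] 0.04147230125574673 -0.19440346728721247
0.04143771153986331 -0.169266996971633
```

Call:
send_rows --pt "-0.2 0.177 -0.4 -0.004" --pt "-0.2 0.177 -0.4 -0.004" --pt "-0.2 0.177 -0.4 -0.004" --pt "-0.2 0.177 -0.6 -0.004" --pt "-0.2 0.177 -0.727 -0.004" --pt "-0.2 0.177 -0.727 -0.004" --pt "-0.2 0.177 -0.727 -0.004"

```text
time: 3.78
eef_pos: [0.4433, 0.3189, 0.0991]
tcp_rot: [0.859, 0.513, 0.002, 0.0]
contact_force: [0.2, 0.7, 0.4]
opening: 1.003
```

Call:
send_rows --pt "0 0 0 0" --pt "0 0 0 0" --pt "0 0 0 0" --pt "0 0 0 0" --pt "0 0 0 0" --pt "0 0 0 0" --pt "0 0 0 0" --pt "0 0 0 0" --jaw 1 --newtons 30

```text
time: 4.78
eef_pos: [0.4416, 0.3186, 0.0968]
tcp_rot: [0.858, 0.513, 0.001, 0.001]
contact_force: [3.1, -4.1, 2.6]
opening: 0.128
```

Call:
send_rows --pt "0 -0.003 0 -0.018" --pt "0 -0.003 0 -0.036" --pt "0 -0.003 0 -0.054" --pt "0 -0.003 0 -0.072" --pt "0 -0.003 0 -0.09" --pt "0 -0.003 0 -0.107" --pt "0 -0.003 0 -0.107" --pt "0 -0.003 0 -0.107" --pt "0 -0.003 0 -0.107"

```text
time: 5.9
eef_pos: [0.4424, 0.3175, 0.0968]
tcp_rot: [0.979, 0.202, 0.002, 0.001]
contact_force: [5.7, -3.6, 1.1]
opening: 0.122
```

Run:
```python
from h import *
s=monitor.get_state();print(s['tcp_rot'],2*np.arctan2(s['tcp_rot'][1],s['tcp_rot'][0]),s['contact_force'],s['wrist_torque'],s['opening'],s['qpos'])
shot('wrist','w2.png')
```

```text
[9.79466240e-01 2.01597756e-01 1.95951998e-03 6.24947045e-04] 0.4059786629290383 [ 5.74234079 -3.62229179  1.06168206] [-0.70874685 -1.04877936 -0.00252435] 0.12232693984627585 [ 0.43717953  0.14284976  1.99680025 -0.00252815  0.99842207  1.60336278]
```

View pics/w2.png

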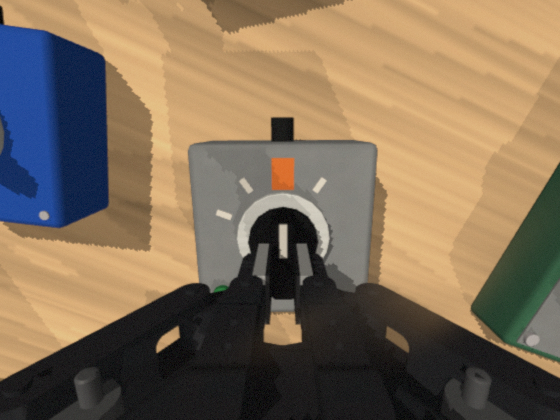

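Call:
send_rows --pt "0 0 0 0" --pt "0 0 0 0" --pt "0 0 0 0" --pt "0 0 0 0" --pt "0 0 0.2 0" --pt "0 0 0.5 0" --pt "0 0 0.5 0" --pt "0 0 0.5 0" --jaw 0

```text
time: 6.95
eef_pos: [0.442, 0.3187, 0.2497]
tcp_rot: [0.98, 0.201, 0.003, -0.001]
contact_force: [0.1, -0.0, -0.5]
opening: 0.999
```

Call:
send_rows --pt "0.25 -0.7 0.2 0.255" --pt "0.25 -0.7 0.2 0.255" --pt "0.25 -0.7 0.2 0.255" --pt "0.25 -0.7 0.2 0.255" --pt "0.25 -0.7 0.2 0.255" --pt "0.25 -0.7 0.2 0.255" --pt "0.25 -0.7 0.2 0.255" --pt "0.25 -0.7 0.2 0.255" --pt "0.25 -0.7 0.2 0.255" --pt "0.25 -0.7 0.2 0.255" --pt "0.25 -0.7 0.2 0.255" --pt "0.25 -0.7 0.2 0.255"

```text
time: 8.45
eef_pos: [0.5156, 0.1079, 0.3058]
tcp_rot: [0.538, 0.843, -0.0, -0.0]
contact_force: [1.1, 0.1, 1.0]
opening: 0.998
```

Run:
```python
from h import *
c=imaging.calibration('wrist');shot('wrist','w3.png')
import json;json.dump({k:np.array(v).tolist() for k,v in c.items()},open('w3.json','w'))
a=shot('top','top1.png');cv2.imwrite('pics/top1c.png',cv2.resize(a[190:250,170:240,::-1],(560,480),interpolation=2))
s=monitor.get_state();print(2*np.arctan2(s['tcp_rot'][1],s['tcp_rot'][0]),s['eef_pos'],s['contact_force'],s['qpos'])
```

```text
2.006791719354167 [0.51566483 0.10789615 0.30614412] [-0.11387018  0.44633125 -0.48444252] [ 1.35309676e-02 -9.78240751e-02  1.84161367e+00  3.58058948e-05
  1.39805449e+00 -4.22470584e-01]
```

View pics/w3.png

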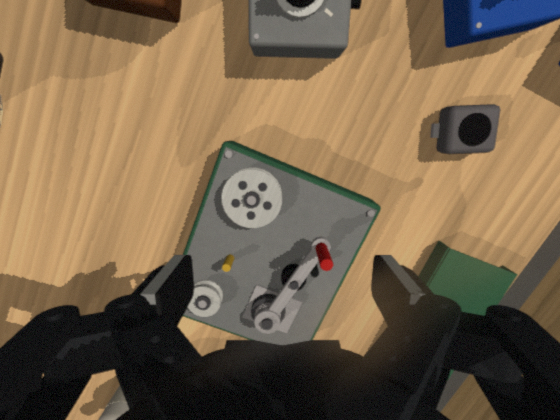

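View pics/top1c.png

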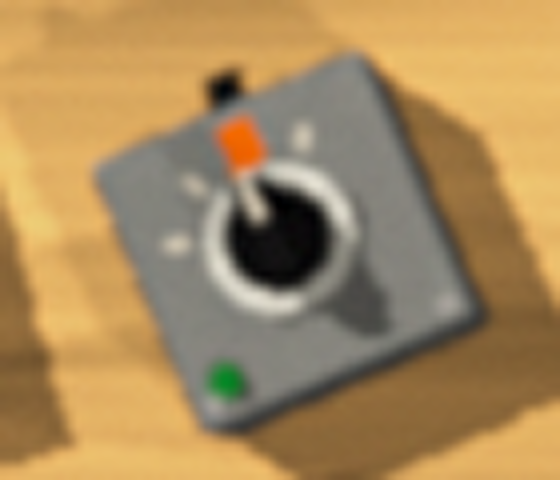

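Run:
```python
from h import *
import json;c=json.load(open('w3.json'))
a=cv2.imread('pics/w3.png').astype(int)
m=(a[:,:,2]>120)&(a[:,:,1]<50)&(a[:,:,0]<60);ys,xs=np.nonzero(m);k=(ys>200)&(ys<300)&(xs>280)&(xs<360);xs,ys=xs[k],ys[k]
print(xs.min(),xs.max(),ys.min(),ys.max())
for p,z in[((327,264),.14),((321,243),.086)]: print(ray('wrist',*p,z,c))
print('mean',ray('wrist',xs.mean(),ys.mean(),.113,c))
print('pivot',ray('wrist',267,322,.09,c),'stop',ray('wrist',229,258,.084,c))
```

```text
320 331 259 269
[0.59763924 0.05378804 0.14      ]
[0.59554862 0.05759583 0.086     ]
mean [0.60600012 0.04345893 0.113     ]
pivot [ 0.57934547 -0.07950095  0.09      ] stop [ 0.49376063 -0.01452157  0.084     ]
```

Call:
send_rows --pt "0.273 -0.18 -0.3 0" --pt "0.273 -0.18 -0.3 0" --pt "0.273 -0.18 -0.3 0" --pt "0.273 -0.18 -0.45 0" --pt "0.273 -0.18 -0.613 0" --pt "0.273 -0.18 -0.613 0" --pt "0.273 -0.18 -0.613 0"

```text
time: 9.43
eef_pos: [0.599, 0.0541, 0.1253]
tcp_rot: [0.537, 0.844, 0.001, 0.002]
contact_force: [0.1, 0.3, 0.3]
opening: 0.998
```

Call:
send_rows --pt "0 0 0 0" --pt "0 0 0 0" --pt "0 0 0 0" --pt "0 0 0 0" --pt "0 0 0 0" --pt "0 0 0 0" --pt "0 0 0 0" --pt "0 0 0 0" --jaw 1 --newtons 40

```text
time: 10.42
eef_pos: [0.5972, 0.0535, 0.123]
tcp_rot: [0.537, 0.844, -0.001, -0.001]
contact_force: [-5.5, -1.9, 5.5]
opening: 0.163
```

Run:
```python
from h import *
c=imaging.calibration('wrist');shot('wrist','w4.png')
s=monitor.get_state();print(2*np.arctan2(s['tcp_rot'][1],s['tcp_rot'][0]),s['eef_pos'],s['contact_force'],s['opening'])
```

```text
2.007728006645031 [0.59715115 0.05355539 0.1229769 ] [-4.51996293 -1.72452143  5.39196351] 0.16039692434543545
```

View pics/w4.png

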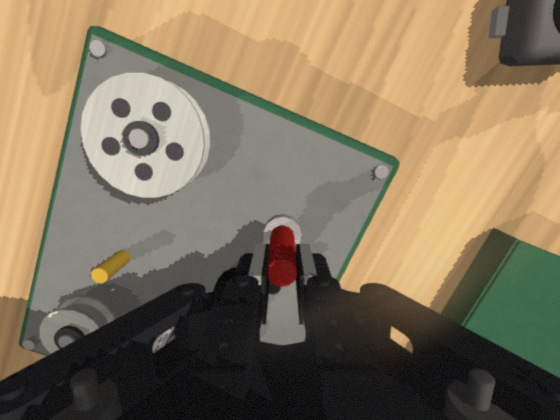

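Call:
send_rows --pt "-0.022 0.002 0 0" --pt "-0.045 0.004 0 0" --pt "-0.068 0.004 0 0" --pt "-0.09 0.003 0 0" --pt "-0.112 0 0 0" --pt "-0.134 -0.003 0 0" --pt "-0.156 -0.007 0 0" --pt "-0.178 -0.012 0 0" --pt "-0.2 -0.019 0 0" --pt "-0.221 -0.027 0 0" --pt "-0.221 -0.027 0 0"

```text
time: 11.85
eef_pos: [0.5313, 0.0461, 0.123]
tcp_rot: [0.537, 0.843, 0.001, 0.0]
contact_force: [3.0, 1.1, 4.7]
opening: 0.159
```

Call:
send_rows --pt "-0.021 -0.008 0 0" --pt "-0.041 -0.018 0 0" --pt "-0.061 -0.029 0 0" --pt "-0.08 -0.04 0 0" --pt "-0.099 -0.053 0 0" --pt "-0.117 -0.066 0 0" --pt "-0.134 -0.081 0 0" --pt "-0.151 -0.096 0 0" --pt "-0.159 -0.104 0 0" --pt "-0.167 -0.113 0 0" --pt "-0.167 -0.113 0 0"

```text
time: 13.22
eef_pos: [0.4813, 0.0131, 0.123]
tcp_rot: [0.538, 0.843, 0.002, -0.0]
contact_force: [3.1, 3.8, 6.5]
opening: 0.159
```

Call:
send_rows --pt "-0.005 -0.005 0 0" --pt "-0.01 -0.011 0 0" --pt "-0.014 -0.016 0 0" --pt "-0.014 -0.016 0 0" --pt "-0.014 -0.016 0 0"

```text
time: 13.85
eef_pos: [0.4771, 0.0085, 0.123]
tcp_rot: [0.538, 0.843, 0.002, -0.001]
contact_force: [4.3, 3.8, 7.8]
opening: 0.159
```

Call:
send_rows --pt "-0.004 -0.005 0 0" --pt "-0.004 -0.005 0 0" --pt "-0.004 -0.005 0 0"

```text
time: 14.22
eef_pos: [0.4759, 0.0071, 0.123]
tcp_rot: [0.538, 0.843, 0.002, -0.001]
contact_force: [3.8, 4.7, 7.0]
opening: 0.16
```

Call:
send_rows --pt "-0.004 -0.005 0 0" --pt "-0.004 -0.005 0 0" --pt "-0.004 -0.005 0 0"

```text
time: 14.6
eef_pos: [0.4756, 0.0067, 0.123]
tcp_rot: [0.538, 0.843, 0.004, -0.0]
contact_force: [5.9, 7.1, 6.0]
opening: 0.16
```

Call:
send_rows --pt "-0.004 -0.005 0 0" --pt "-0.004 -0.005 0 0" --pt "-0.004 -0.005 0 0" --pt "-0.004 -0.005 0 0"

```text
time: 15.1
eef_pos: [0.4754, 0.0064, 0.123]
tcp_rot: [0.538, 0.843, 0.006, 0.0]
contact_force: [9.8, 11.7, 3.2]
opening: 0.159
```

Run:
```python
from h import *
a=shot('wrist','w5.png');b=shot('side','side5.png');t=shot('top','top5.png')
cv2.imwrite('pics/s5c.png',cv2.resize(b[150:310,200:330,::-1],(480,590),interpolation=2))
s=monitor.get_state();print(s['time'],s['eef_pos'],s['contact_force'],s['opening'])
```

```text
15.25 [0.47535855 0.00644503 0.12304058] [ 9.91495348 13.0024765   3.11248285] 0.16287822876490687
```

View pics/w5.png

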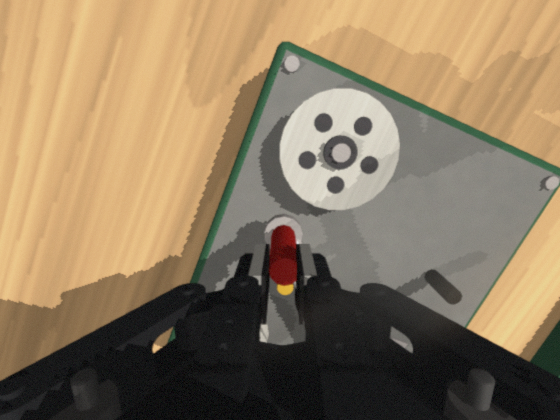

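View pics/s5c.png

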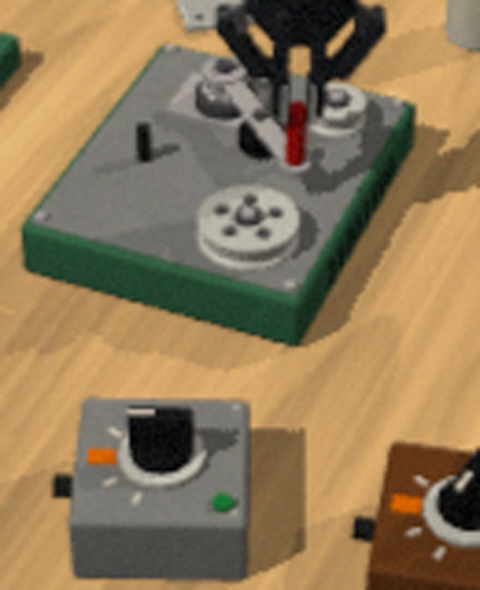

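View pics/top5.png

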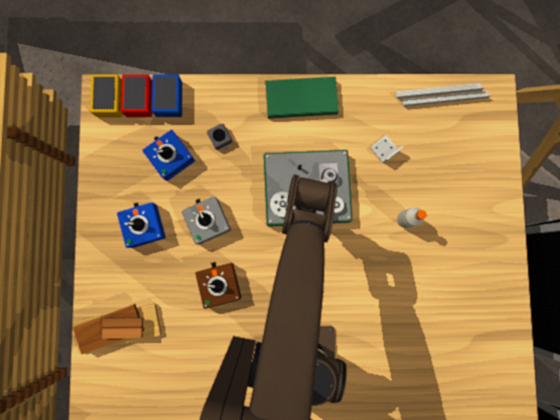

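Run:
```python
from h import *
print(workorder.sign_off());s=monitor.get_state();print(s['time'],s['eef_pos'],s['contact_force'],s['opening'])
```

```text
the job is handed in; nothing more can be done
None
the job is handed in; nothing more can be done
```

I turned the grey box's selector about 38° clockwise to the orange mark. Then I gripped the red post, swung the tension arm forward to the yellow stop peg, and handed the job in at about 15 s while still holding it.

**Last checks before hand-in:**
- **Selector:** in the top picture taken after I let go of the knob, the pointer lines up with the orange mark. The final pictures show no change.
- **Tension arm:** the commanded push went on but the post stopped moving, and the force rose from about 6 N to about 16 N. From the post's position I work out an arm angle of about 1.0 rad. The wrist picture shows the yellow peg right beside the arm.
- **Grip:** the fingers are closed on the post, set to 40 N, with the opening at 0.16.
- **Bystanders:** the bottle, tape measure and bracket look unmoved between the first and last top pictures. I compared these by eye only.

**Disagreements:** the wrist-camera estimate of the stop peg was about 15 mm off the top-camera one. I used the top-camera value, and where the arm actually stopped agreed with it. No check failed. The robot took no more readings after hand-in, so I could not look at the final second of holding.

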